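# Turn a nested parts bin so that it stacks

### The job

The blue parts bin sits nested in the yellow one on the sloping stand. Take the blue bin out and stand it aside, put the brass nut into the yellow bin, then put the blue bin back on top turned half round, red end opposite red end, so that its feet sit fully home in the yellow bin's saddles and it stacks instead of nesting. Leave the yellow bin in its stand, and do not disturb the bolt, the oil bottle or the spray can.

Things in the scene. Friction and masses are not known exactly. Their poses are not given: they have to be found in the camera images.
- stand: Fixed steel stand, base 150 x 90 mm. Its grey seat slopes 0.45 rad (25.8 degrees): its -x side (nearest the robot) is low, its +x side high. Origin: centre of the base on the bench. Position and yaw vary.
- stand_seat (a point): Middle of the seat's surface, 58 mm above the stand's origin (axes as the stand's, not sloped). A frame of rails 12 mm high holds the foot of the yellow bin.
- lower_bin: Yellow stack-and-nest bin, 110 (x) x 65 (y) x 58 (z) mm, 0.2 kg, loose in the seat. Origin: centre of its underside; z is normal to the seat, x runs up the slope to its red end. Walls 2.5, floor 3 mm. Below z = 30 mm it is narrow (100 x 38 outside, 95 x 33 inside); from 30 to 58 mm wide (110 x 65 outside, 105 x 60 inside, upright walls). The blue bin nested in it sits 30 mm higher.
- upper_bin: Blue bin, 0.11 to 0.18 kg, same shape and axes as the yellow; starts nested in it, same way round. Its wide part (z = 30 to 58 mm, 65 mm across y) is clear above the yellow rim and can be gripped across y. Its feet (10 mm wide, underside to z = 30) stick out to y = +26.5 mm at x = +-42 mm and to y = -26.5 mm at x = +-21 mm.
- lower_saddles (a point): Centre of the yellow bin, level with its saddles (z = 53 mm). The saddles are ledges inside the rim between lips that reach z = 58 mm: at +y at x = +-21 mm, at -y at x = +-42 mm, leaving an opening 42 mm wide in y. The blue bin turned half round rests its feet in them, its origin at this point, with about 2 mm of play in x and 3 mm in y.
- lower_red_end (a point): Middle of the outside of the yellow bin's red end wall (with a white label in a black holder): x = +55 mm, z = 43 mm in the bin's frame.
- upper_red_end (a point): Middle of the outside of the blue bin's red end wall: x = +55 mm, z = 43 mm in the bin's frame.
- nut: Brass-coloured hex nut lying flat on the bench, 18 mm across flats (flats face +-x and every 60 degrees from there), 21 mm across corners (y), 10 mm high; origin: centre of its underside. Lies either right or left of the stand; the bolt lies at the other place.
- bolt: Steel bolt lying on the bench, 53 mm long (y), 18 wide, 21 high, a bystander. Origin: centre of its underside.
- oil_bottle: White oil bottle with red cap, 45 mm across, 128 mm high, standing by the far left of the stand; a bystander. Origin: centre of its base.
- bench_vice: Blue bench vice, fixed, a solid obstacle about 110 (world x) x 220 (world y) mm round its origin and 146 mm high. Origin: on the bench, about the middle of the vice.
- spray_can: Blue spray can, body 52 mm across with its axis at y = +27 mm in its own frame, 172 mm high, standing at the far left; a bystander. Origin on its base.

How it is judged (in metres and radians):
On the way:
1. the nut lies inside the yellow bin while the blue bin is away from it (x of nut in the frame of lower_bin between -0.05 and 0.05 m and y of nut in the frame of lower_bin between -0.03 and 0.03 m and z of nut in the frame of lower_bin between -0.002 and 0.045 m and distance between upper_bin and lower_bin above 0.075 m), for 0.2 s.
At the end, for the whole second after the job is handed in: The blue bin rests on the yellow one turned half round, underside 49 to 56 mm above the yellow one's (53 fully home), within 6 mm in x and y and square within 0.05 rad; the nut is inside the yellow bin; the yellow bin is within 8 mm of its seat; all at rest (z of upper_bin in the frame of lower_bin between 0.049 and 0.056 m and x of upper_bin in the frame of lower_bin between -0.006 and 0.006 m and y of upper_bin in the frame of lower_bin between -0.006 and 0.006 m and x of upper_red_end in the frame of lower_bin below -0.045 m and angle between the z axis of upper_bin and the z axis of lower_bin, either way round below 0.05 rad and x of nut in the frame of lower_bin between -0.05 and 0.05 m and y of nut in the frame of lower_bin between -0.03 and 0.03 m and z of nut in the frame of lower_bin between -0.002 and 0.045 m and distance between lower_bin and stand_seat below 0.008 m and linear speed of each of upper_bin, lower_bin below 0.01 m/s); the robot touches nothing.
It fails at once if the oil bottle is shifted by more than 25 mm or tipped (distance of oil_bottle from where it was at the start of the episode above 0.025 m or angle between oil_bottle's own z axis and vertical above 0.35 rad).
It fails at once if the spray can is shifted by more than 25 mm or tipped (distance of spray_can from where it was at the start of the episode above 0.025 m or angle between spray_can's own z axis and vertical above 0.35 rad).
It fails at once if the bolt is shifted by more than 25 mm (distance of bolt from where it was at the start of the episode above 0.025 m).
It also fails if it takes over 72 s, if anything falls off the work surface, if the arm or the gripper's body presses on something with over 40 N, if the wrist force passes 120 N, or if a joint passes its speed limit or range.

### The arm

A 6-joint arm with a two-finger parallel gripper is mounted at the origin on the work surface; the furniture and walls round the work are solid. World frame = base frame: x ahead of the robot, y to its left, z up, the work surface at z = 0. Lengths are in m, angles in degrees, forces in N, time in s.
With the tool pointing down it reaches from about 0.3 to 0.825 m from the base axis. Payload 5.4 kg.
Tool frame: the origin (TCP) lies midway between the tips of the shut fingers; the grasp point (between the pads) lies 19 mm behind it; z points along the fingers, y is the line along which they close (so a half turn about z gives the same grasp; the last joint's range is limited). The gripper opens to 92 mm and grips with 3 to 60 N. Pads are 20 mm wide; open, the fingers measure 128 mm over their backs; the gripper's body (75 mm by 189 mm) begins 69 mm behind the grasp point.
Start: joints at [-76.496, 9.076, 91.501, -0, 79.423, -12.038], TCP at [0.248, -0.519, 0.215] pointing down, gripper open.
Joint ranges: [-166.64, 166.64], [-54.1, 131.32], [10.49, 154.53], [-73.88, 253.88], [9.74, 151.15], [-171.62, 171.62]. Speed limits (degrees/s): [147.25, 147.25, 180, 180, 180, 180].

### API

Orientations are given as a 3x3 rotation matrix whose columns are the frame's x, y, z axes.
In Python, from workcell import manip, eyes, sign_off gives the robot as it stands. The module is installed in compiled form; this text tells all that it offers.
- The arm moves only by the shell command python3 -m creep 'ROWS' [FORCE]. ROWS is JSON, a list that holds one entry, the list of rows, each a list of 5 numbers: the opening, from 0 (shut) to 1 (fully open), then the shift along the world's x, y, z each as a share of 0.05 m, from -1 to 1, then the turn about the world's z as a share of 6 degrees, from -1 to 1. In form: [[[claw, tx, ty, tz, turn], ...]]. A call has 1 to 8 rows; each row shifts and turns the commanded pose from where the row before left it; what a row does not reach is not made up. A row lasts 1/10 s, in which the tool goes at most 50 mm and 8.59 degrees, less where a joint would pass 70% of its speed; a pose out of reach is approached as far as the arm can. A call with a number of a shift or a turn outside -1 to 1 is refused whole. A call with a gripper value outside its range is refused whole. The fingers move at their own pace and stop on an object; FORCE is the grip in N (left out, the last holds). Time passes only in rows, so rows that do not move let the fingers close. It gives the time, the measured TCP pose, the force, the opening and the grip force at its end, in the units of the state.
- manip.get_obs(): the state, without advancing time (a new reading comes with each control period).
- eyes.get_image(name): name is "scene" or "top" or "wrist"; returns (picture, depth): 420x560x3 uint8, red, green, blue; 420x560 float32, m along the optical axis (not along the pixel's ray), 0 where there is no reading.
- eyes.camera_model(name): a dict with "mtx" (3x3 intrinsics, pixels), "R" (3x3) and "t" (3): a world point X has camera coordinates R X + t. Camera axes: x right, y down, z forward; pixel columns grow to the right and rows downward; lengths in m; the calibration is good to about 2 mm. A picture is of the moment at which its call begins: read the wrist's pose just before it. camera_model takes no time and is no camera call; for the wrist camera it gives the pose at the moment of the call.
- sign_off(): hands the job in; it is judged then, once.
The state is a dict: "clock": time; "qpos": joint angles; "qd": joint speeds; "tau": joint torques, N m; "tcp_pos": TCP position; "tcp_rot": TCP orientation; "wrist_force": force on the tool from outside, world axes, zero at the start; "ft_torque": the same for the moment, N m; "grip_width": opening from 0.0 (shut) to 1.0 (fully open); "grip_force": force on a finger pad.
Only numpy, scipy, OpenCV 4.12 (cv2) and the standard library are available. Lean on these libraries where they do the work, as an engineer would, in place of code of your own. Each camera call takes 0.05 s, during which the arm holds its last target. There are 200 camera calls.

## Working session

There is one attempt and no reset: what is moved stays moved. The work goes in short steps, Python scripts to look and compute and a shell command to move; the robot and the scene stay as the last step left them, time stands still between calls to the robot, and variables do not carry over. Pictures are saved under pics/ and viewed, at most 10 in all, crops included, and the job is handed in when it is done.

```bash
mkdir -p pics; cat > h.py <<'E'
import numpy as np, cv2
from workcell import manip, eyes
def shot(n,f):
    c=eyes.camera_model(n); im,d=eyes.get_image(n)
    np.savez('pics/'+f,im=im,d=d,mtx=c['mtx'],R=c['R'],t=c['t'])
    cv2.imwrite('pics/'+f+'.png',im[:,:,::-1]); return im,d,c
def load(f):
    z=np.load('pics/'+f+'.npz'); return z['im'],z['d'],z
def cloud(d,c):
    K=np.array(c['mtx']);v,u=np.indices(d.shape)
    P=np.stack([(u-K[0,2])/K[0,0]*d,(v-K[1,2])/K[1,1]*d,d],-1)
    return (P-np.array(c['t']))@np.array(c['R'])
E
python3 - <<'E'
from h import *
o=manip.get_obs();print({k:np.round(v,3).tolist() for k,v in o.items()})
a=shot('scene','s0')[0];b=shot('top','t0')[0]
for n in('scene','top'):
    c=eyes.camera_model(n);print(n,-np.array(c['R']).T@c['t'],np.array(c['R'])[2],np.array(c['mtx'])[0])
E
```

```text
{'clock': 0.0, 'qpos': [-76.495, 9.114, 91.57, -0.001, 79.424, -12.038], 'qd': [-0.053, -0.056, 0.05, -0.002, 0.042, 0.004], 'tau': [-0.001, -38.557, -32.211, 0.07, 0.038, -0.0], 'tcp_pos': [0.248, -0.518, 0.214], 'tcp_rot': [[0.902, 0.431, -0.0], [0.431, -0.902, 0.002], [0.0, -0.002, -1.0]], 'wrist_force': [1.029, -0.524, 0.397], 'ft_torque': [-0.044, -0.042, -0.009], 'grip_force': 0.0, 'grip_width': 1.0}
scene [-0.47002442  0.42656744  0.77915107] [ 0.77133417 -0.32760748 -0.54563443] [479.6252506   0.        279.77741  ]
top [0.41057562 0.02037562 1.07727874] [ 0.04321541  0.01016893 -0.99901402] [411.75190127   0.         275.10515075]
```

View pics/s0.png

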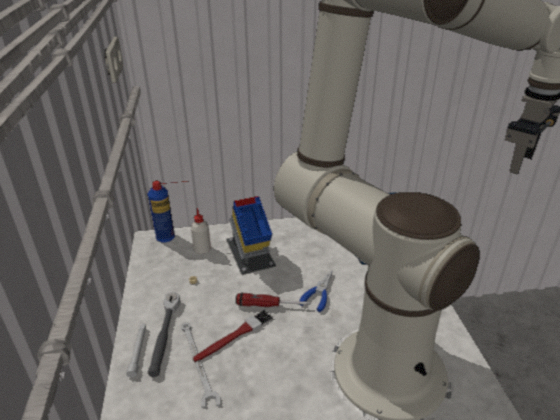

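View pics/t0.png

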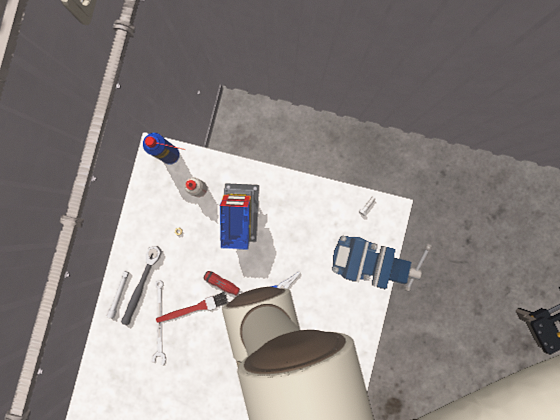

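The scene view shows the blue bin in the yellow one at about (250,225), the nut at (193,281), the oil bottle at (201,235) and the spray can at (161,210). In the top view the bin is at (236,222) with its red end at (237,200). The nut is left at (179,232), the bolt right at (368,207) and the vice at (370,262). Next I measure positions.

```bash
cat > m.py <<'E'
from h import *
def masks(im):
    h=cv2.cvtColor(im,cv2.COLOR_RGB2HSV);H,S,V=[h[...,i].astype(int) for i in range(3)]
    return dict(blue=(H>105)&(H<130)&(S>150)&(V>50),red=((H<8)|(H>172))&(S>150)&(V>80),yel=(H>18)&(H<32)&(S>150)&(V>70),brass=(H>10)&(H<30)&(S>60)&(V>60))
E
python3 - <<'E'
from m import *
for f,roi in(('s0',(225,190,280,275)),('t0',(212,180,265,252))):
    im,d,c=load(f);P=cloud(d,c);M=masks(im)
    r=np.zeros(d.shape,bool);r[roi[1]:roi[3],roi[0]:roi[2]]=1
    for k in('blue','red','yel'):
        m=M[k]&r&(d>0);Q=P[m]
        if len(Q)<5: continue
        print(f,k,len(Q),'lo',np.percentile(Q,2,0).round(3),'med',np.median(Q,0).round(3),'hi',np.percentile(Q,98,0).round(3))
        if k=='blue':
            if f=='t0':
                hh=Q[:,2]-0.48*(Q[:,0])
                top=Q[hh>np.percentile(hh,70)]
                rr=cv2.minAreaRect(Q[:,:2].astype(np.float32));print(rr)
for f,(u,v),w in(('s0',(193,281),7),('t0',(179,232),7),('t0',(368,207),14),('t0',(195,187),9),('t0',(160,150),14),('t0',(365,262),30),('t0',(300,220),5)):
    im,d,c=load(f);P=cloud(d,c);B=P[v-w:v+w+1,u-w:u+w+1].reshape(-1,3)
    Q=B[B[:,2]>(0.004)]
    if len(Q):print(f,(u,v),len(Q),Q.min(0).round(3),np.median(Q,0).round(3),Q.max(0).round(3),'bench',np.median(B[:,2]).round(4))
    else: print(f,(u,v),np.median(B,0).round(3))
    if w==7: m=masks(im)['brass'][v-w:v+w+1,u-w:u+w+1].ravel();print('brass',m.sum(),B[m].mean(0).round(4))
im=load('t0')[0];cv2.imwrite('pics/t0c.png',cv2.resize(im[120:320,100:420,::-1],None,fx=2.5,fy=2.5,interpolation=cv2.INTER_CUBIC))
E
```

```text
s0 blue 1060 lo [0.36  0.093 0.079] med [0.425 0.114 0.109] hi [0.474 0.158 0.151]
s0 red 78 lo [0.455 0.102 0.138] med [0.461 0.122 0.149] hi [0.468 0.145 0.158]
s0 yel 129 lo [0.375 0.099 0.046] med [0.383 0.135 0.07 ] hi [0.45  0.158 0.104]
t0 blue 497 lo [0.363 0.091 0.07 ] med [0.397 0.115 0.109] hi [0.457 0.156 0.156]
((0.40917104482650757, 0.12415581941604614), (0.06417160481214523, 0.09668654203414917), 87.3380355834961)
t0 red 147 lo [0.456 0.093 0.109] med [0.471 0.12  0.136] hi [0.485 0.151 0.164]
t0 yel 22 lo [0.485 0.103 0.08 ] med [0.489 0.121 0.089] hi [0.49  0.141 0.111]
s0 (193, 281) 44 [0.39  0.275 0.004] [0.397 0.284 0.008] [0.409 0.293 0.011] bench -0.0002
brass 41 [0.3972 0.2842 0.0063]
t0 (179, 232) 38 [0.386 0.02  0.004] [0.401 0.284 0.009] [0.411 0.293 1.077] bench 0.0005
brass 31 [0.4017 0.2757 0.0425]
t0 (368, 207) 124 [ 0.411 -0.245  0.004] [ 0.459 -0.206  0.014] [0.493 0.02  1.077] bench 0.0001
t0 (195, 187) 316 [0.489 0.208 0.007] [0.508 0.223 0.082] [0.531 0.248 0.131] bench 0.08
t0 (160, 150) 632 [0.411 0.02  0.004] [0.593 0.295 0.143] [0.636 0.369 1.077] bench 0.112
t0 (365, 262) 2455 [ 0.242 -0.278  0.004] [ 0.327 -0.176  0.136] [0.411 0.02  1.077] bench 0.0948
t0 (300, 220) 2 [ 0.412 -0.028  0.004] [ 0.414 -0.025  0.005] [ 0.415 -0.022  0.005] bench -0.0005
```

View pics/t0c.png

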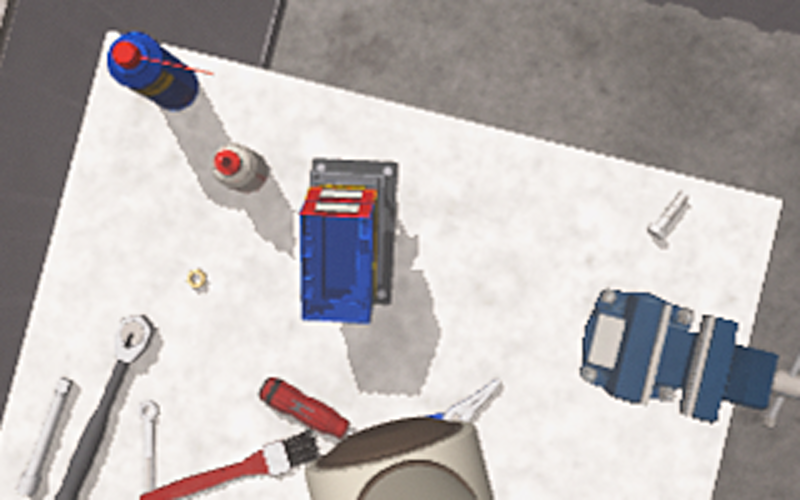

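The crop shows the bin's red end, with its label, at (338,202) on the far side. Clear bench lies right of the stand, around (500,230) in the crop. I'll bring the wrist camera over the bin.

```bash
python3 -m creep '[[[1,0,0,1,0],[1,0,0.2,1,0],[1,0.2,0.8,0.2,-0.3],[1,0.2,0.8,0,-0.3],[1,0.2,0.8,0,-0.3],[1,0.2,0.8,0,-0.3],[1,0.2,0.8,0,-0.3],[1,0.2,0.8,0,-0.3]]]' && python3 -m creep '[[[1,0.2,0.8,0,-0.3],[1,0.2,0.8,0,-0.3],[1,0.2,0.8,0,-0.3],[1,0.2,0.8,0,-0.3],[1,0.2,0.8,0,-0.3],[1,0.2,0.8,0,-0.4],[1,0.2,0.8,0,-0.4],[1,0,0.4,0,-0.4]]]'
python3 - <<'E'
from m import *
o=manip.get_obs();print(o['tcp_pos'],o['tcp_rot'],o['qpos'])
im,d,c=shot('wrist','w0');print(c['R'],-np.array(c['R']).T@c['t'])
E
```

```text
clock: 0.9
tcp_pos: [0.3079, -0.2672, 0.3232]
tcp_rot: [[0.968, 0.253, -0.0], [0.253, -0.968, 0.001], [-0.0, -0.001, -1.0]]
wrist_force: [1.2, 0.6, 0.3]
grip_width: 1.003
grip_force: 0.0
clock: 1.7
tcp_pos: [0.3779, 0.0338, 0.3232]
tcp_rot: [[1.0, -0.024, -0.001], [-0.024, -1.0, 0.001], [-0.001, -0.001, -1.0]]
wrist_force: [-0.7, -0.2, 0.5]
grip_width: 0.997
grip_force: 0.0
[0.37785237 0.03375021 0.32323635] [[ 9.99712712e-01 -2.39621963e-02 -5.54076482e-04]
 [-2.39616557e-02 -9.99712415e-01  9.62560380e-04]
 [-5.76982199e-04 -9.49007258e-04 -9.99999383e-01]] [-1.33621803e+01 -2.47075919e+01  1.09793382e+02  4.64948677e-02
  9.49578409e+01  7.80148694e+01]
[[-2.50428645e-02 -9.99686356e-01 -2.10359282e-04]
 [-9.69305660e-01  2.42303231e-02  2.44661866e-01]
 [-2.44580032e-01  6.33093640e-03 -9.69608440e-01]] [0.44600805 0.03164049 0.49438896]
```

View pics/w0.png

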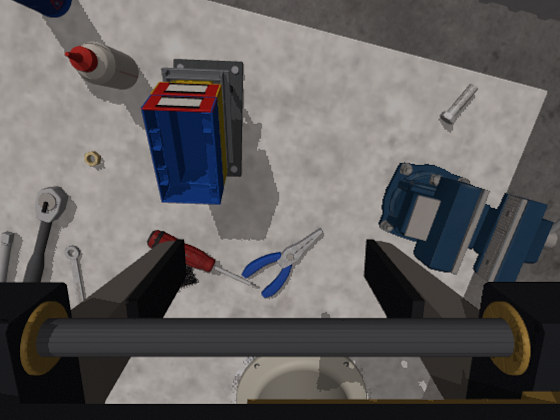

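The wrist view shows the bin pair, red end at (182,97) and low end at (190,200), with the nut at (92,158). The bench to the right of the stand is free around (320,130), apart from the pliers at (285,260). Next I fit the bin pose.

```bash
cat > fit.py <<'E'
from m import *
from scipy.spatial.transform import Rotation as Rn
def rimfit(f,roi,th=0.45,k=('blue','red'),zb=0.045):
    im,d,c=load(f);P=cloud(d,c);M=masks(im);r=np.zeros(d.shape,bool);r[roi[1]:roi[3],roi[0]:roi[2]]=1
    m=r&(d>0)&np.any([M[x] for x in k],0)
    return P[m]
E
python3 - <<'E'
from fit import *
for f,roi in(('w0',(135,75,235,210)),('t0',(212,180,265,252))):
    Q=rimfit(f,roi)
    best=None
    for yaw in np.radians(np.arange(-10,10.1,.5)):
        Rb=(Rn.from_euler('z',yaw)*Rn.from_euler('y',-0.45)).as_matrix()
        q=Q@Rb; z0=np.percentile(q[:,2],99)
        t=q[q[:,2]>z0-0.006]
        h=np.histogram(t[:,1],np.arange(-.2,.3,.001))[0];s=(h.astype(float)**2).sum()/len(t)**2
        if best is None or s>best[0]: best=(s,yaw,Rb,z0,len(t),t)
    s,yaw,Rb,z0,n,t=best
    lo,hi=np.percentile(t,1,0),np.percentile(t,99,0);mid=(lo+hi)/2
    print(f,np.degrees(yaw),n,'size',(hi-lo).round(4),'topcentre',(Rb@[mid[0],mid[1],z0-.001]).round(4))
    print(' lower origin',(Rb@[mid[0],mid[1],z0-.089]).round(4))
# stand grey rect from wrist
im,d,c=load('w0');P=cloud(d,c);g=(P[...,2]>.004)&(P[...,2]<.012);g[:55]=0;g[185:]=0;g[:,:155]=0;g[:,250:]=0
print('stand',cv2.minAreaRect(P[g][:,:2].astype(np.float32)),P[g][:,2].mean())
m=masks(im)['brass'];m[:145]=0;m[172:]=0;m[:,:80]=0;m[:,106:]=0
N=P[m];print('nut',N.mean(0),N.min(0),N.max(0),cv2.minAreaRect(N[N[:,2]>.007][:,:2].astype(np.float32)))
E
```

```text
w0 -3.5 1351 size [0.1085 0.0637 0.0064] topcentre [0.4092 0.1229 0.139 ]
 lower origin [0.4474 0.1205 0.0598]
t0 -2.5 146 size [0.1098 0.064  0.0067] topcentre [0.4088 0.1241 0.1393]
 lower origin [0.447  0.1224 0.06  ]
stand ((0.44810396432876587, 0.12058337777853012), (0.08954855054616928, 0.14991122484207153), 86.7601318359375) 0.006239056714751696
nut [0.40204543 0.27871536 0.01581021] [3.92119559e-01 3.16404947e-02 2.93705256e-04] [0.44600805 0.29215461 0.49438896] ((0.41838911175727844, 0.16110679507255554), (0.018063729628920555, 0.2641420364379883), 8.130175590515137)
```

```bash
python3 -m creep '[[[1,0.25,0.6,-0.2,-0.1],[1,0.25,0.6,-0.4,-0.2],[1,0.25,0.5,-0.6,0],[1,0,0,-0.8,0],[1,0,0,-0.8,0],[1,0,0,-0.3,0],[1,0,0,0,0]]]'; python3 - <<'E'
from m import *
o=manip.get_obs();p=np.array(o['tcp_pos']);print(p,'to go',(np.array([.4163,.1223,.1165])-p)/.05,np.degrees(np.arctan2(o['tcp_rot'][1][0],o['tcp_rot'][0][0])))
E
```

```text
clock: 2.45
tcp_pos: [0.413, 0.1155, 0.1655]
tcp_rot: [[0.998, -0.057, -0.007], [-0.057, -0.998, -0.0], [-0.007, 0.001, -1.0]]
wrist_force: [-0.6, 0.6, 0.5]
grip_width: 0.996
grip_force: 0.0
[0.41300041 0.11547783 0.16552714] to go [ 0.06599172  0.13644347 -0.98054288] -3.248870413856489
```

```bash
python3 -m creep '[[[1,0.07,0.14,-0.3,0],[1,0,0,-0.4,0],[1,0,0,-0.28,0],[1,0,0,0,0],[0,0,0,0,0],[0,0,0,0,0],[0,0,0,0,0],[0,0,0,0,0]]]' 30; python3 -m creep '[[[0,0,0,0,0],[0,0,0,0,0]]]'
```

```text
clock: 3.25
tcp_pos: [0.4195, 0.123, 0.1205]
tcp_rot: [[0.998, -0.057, 0.002], [-0.057, -0.998, 0.0], [0.002, -0.0, -1.0]]
wrist_force: [-0.3, 0.3, 3.6]
grip_width: 0.708
grip_force: 30.0
clock: 3.45
tcp_pos: [0.4195, 0.123, 0.1205]
tcp_rot: [[0.998, -0.057, 0.001], [-0.057, -0.998, -0.0], [0.001, -0.0, -1.0]]
wrist_force: [-1.0, 0.1, 5.6]
grip_width: 0.703
grip_force: 30.0
```

```bash
python3 -m creep '[[[0,-0.09,0,0.18,0],[0,-0.13,0.01,0.27,0],[0,-0.13,0.01,0.27,0],[0,-0.13,0.01,0.27,0],[0,-0.13,0.01,0.27,0],[0,-0.13,0,0.27,0],[0,0,0,0,0],[0,0,0,0,0]]]'; python3 - <<'E'
from m import *
shot('wrist','w1')
E
```

```text
clock: 4.25
tcp_pos: [0.3817, 0.125, 0.1958]
tcp_rot: [[0.998, -0.057, 0.0], [-0.057, -0.998, -0.0], [0.0, 0.0, -1.0]]
wrist_force: [-0.1, -0.3, -1.2]
grip_width: 0.706
grip_force: 30.0
```

View pics/w1.png

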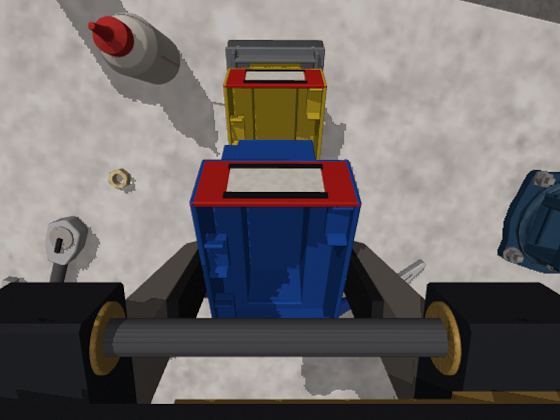

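Blue is out with its tilt unchanged (red end at (275,183)). Yellow stayed in its seat (red end at (275,78)). I'll carry blue to the right and turn it half round on the way.

```bash
python3 -m creep '[[[0,0,0,0.5,0],[0,0,-0.1,0.5,1],[0,0,-0.15,0.2,1],[0,0,-0.15,0,1],[0,0.1,-0.15,0,1],[0,0.1,-0.15,0,1],[0,0.1,-0.15,0,1],[0,0.1,-0.15,0,1]]]'; python3 -m creep '[[[0,0.1,-0.15,0,1],[0,0.1,-0.15,0,1],[0,0.1,-0.15,0,1],[0,0.1,-0.15,0,1],[0,0.1,-0.15,0,1],[0,0.1,-0.15,0,1],[0,0.1,-0.15,0,1],[0,0.1,-0.15,0,1]]]';python3 -m creep '[[[0,0.1,-0.15,0,1],[0,0.1,-0.15,0,1],[0,0.1,-0.15,0,1],[0,0.1,-0.15,0,1],[0,0.1,-0.15,0,1],[0,0.1,-0.15,0,1],[0,0,-0.15,0,1],[0,0,0,0,1]]]';python3 -m creep '[[[0,0,0,0,1],[0,0,0,0,1],[0,0,0,0,1],[0,0,0,0,1],[0,0,0,0,1],[0,0,0,0,1],[0,0,0,0,1],[0,0,0,0,0]]]'
```

```text
clock: 5.1
tcp_pos: [0.4017, 0.0747, 0.2549]
tcp_rot: [[0.777, 0.629, -0.002], [0.629, -0.777, 0.0], [-0.002, -0.002, -1.0]]
wrist_force: [-1.1, 0.8, -1.7]
grip_width: 0.706
grip_force: 30.0
clock: 5.9
tcp_pos: [0.4417, 0.0147, 0.2548]
tcp_rot: [[0.053, 0.999, -0.002], [0.999, -0.053, 0.001], [0.0, -0.002, -1.0]]
wrist_force: [0.3, 0.5, -1.9]
grip_width: 0.702
grip_force: 30.0
clock: 6.7
tcp_pos: [0.4716, -0.0382, 0.2546]
tcp_rot: [[-0.706, 0.708, -0.003], [0.708, 0.706, 0.001], [0.002, -0.001, -1.0]]
wrist_force: [-0.1, -0.5, -1.0]
grip_width: 0.705
grip_force: 30.0
clock: 7.5
tcp_pos: [0.4715, -0.0374, 0.2548]
tcp_rot: [[-0.998, 0.057, -0.002], [0.057, 0.998, 0.001], [0.002, 0.001, -1.0]]
wrist_force: [0.3, -0.6, -1.5]
grip_width: 0.704
grip_force: 30.0
```

```bash
python3 -m creep '[[[0,0,-0.15,-0.5,0],[0,0,0,-0.8,0],[0,0,0,-0.8,0],[0,0,0,-0.8,0],[0,0,0,-0.7,0],[0,0,0,-0.3,0],[0,0,0,0,0],[0,0,0,0,0]]]'; python3 -m creep '[[[0,0,0,-0.1,0],[0,0,0,-0.1,0],[0,0,0,-0.1,0],[0,0,0,-0.1,0],[0,0,0,0,0]]]' 6;python3 - <<'E'
from m import *
shot('wrist','w2')
E
```

```text
clock: 8.3
tcp_pos: [0.4718, -0.045, 0.0609]
tcp_rot: [[-0.998, 0.059, -0.001], [0.059, 0.998, 0.0], [0.001, 0.0, -1.0]]
wrist_force: [0.8, -0.3, -1.6]
grip_width: 0.703
grip_force: 30.0
clock: 8.8
tcp_pos: [0.4718, -0.0453, 0.0414]
tcp_rot: [[-0.998, 0.057, -0.0], [0.057, 0.998, -0.001], [0.0, -0.001, -1.0]]
wrist_force: [-0.6, -0.6, -0.4]
grip_width: 0.707
grip_force: 6.0
```

View pics/w2.png

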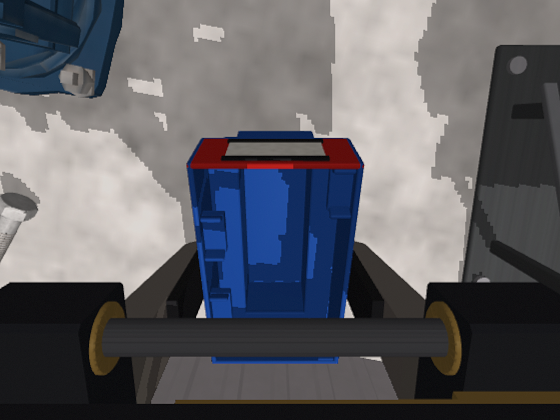

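The bin pivots in the pads at 6 N: the red rim (275,150) is now almost level. I'll lower the rest, release, and go for the nut.

```bash
python3 -m creep '[[[0,0,0,-0.06,0],[0,0,0,-0.05,0],[0,0,0,0,0],[0.85,0,0,0,0],[0.85,0,0,0,0],[1,0,0,0,0],[1,0,0,0,0],[1,0,0,0.3,0]]]'; python3 -m creep '[[[1,0,0,0.8,0],[1,0,0,1,0],[1,0,0,1,0],[1,0,0,1,0],[1,0,0.2,0.8,0],[1,-0.1,0.8,0,0],[1,-0.2,1,0,0],[1,-0.2,1,0,0]]]'; python3 -m creep '[[[1,-0.2,1,0,0],[1,-0.5,1,0,0],[1,-0.6,0.8,0,0],[1,-0.6,0.3,0,0],[1,0,0,0,0],[1,0,0,0,0]]]';python3 - <<'E'
from m import *
o=manip.get_obs();print(o['tcp_pos'],o['qpos'])
im=shot('wrist','w3')[0]
E
```

```text
clock: 9.65
tcp_pos: [0.4702, -0.0444, 0.0491]
tcp_rot: [[-0.998, 0.057, -0.004], [0.057, 0.998, 0.001], [0.004, 0.001, -1.0]]
wrist_force: [-0.3, 0.6, -1.2]
grip_width: 1.001
grip_force: 0.0
clock: 10.45
tcp_pos: [0.4471, 0.1043, 0.2811]
tcp_rot: [[-0.998, 0.059, 0.001], [0.059, 0.998, 0.0], [-0.001, 0.0, -1.0]]
wrist_force: [0.6, 0.9, -0.8]
grip_width: 0.999
grip_force: 0.0
clock: 11.05
tcp_pos: [0.3551, 0.252, 0.2808]
tcp_rot: [[-0.998, 0.055, 0.001], [0.055, 0.998, -0.0], [-0.001, -0.0, -1.0]]
wrist_force: [-0.1, -0.0, -0.5]
grip_width: 1.004
grip_force: 0.0
[0.35509242 0.25200799 0.28075511] [ 1.93970130e+01 -1.47931046e+01  1.07045296e+02 -2.25087046e-02
  8.76958288e+01 -6.74261883e+01]
```

View pics/w3.png

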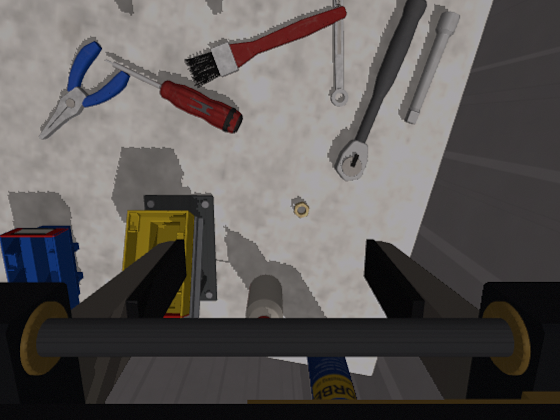

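The view shows the nut at (301,209), the bottle at (262,300), the blue bin standing flat at (40,265), and the yellow bin at (157,260) still in its seat. Next I measure the nut's position and its sixfold orientation.

```bash
cat > nut.py <<'E'
from m import *
from scipy.spatial.transform import Rotation as Rn
def proj(c,X):
    q=X@np.array(c['R']).T+c['t'];K=np.array(c['mtx']);q=q@K.T;return q[:,:2]/q[:,2:]
def hexfit(f,ctr):
    im,d,c=load(f); lab=cv2.cvtColor(im,cv2.COLOR_RGB2LAB).astype(float)
    u,v=proj(c,np.array([[*ctr,.005]]))[0]; 
    u0,v0=int(u)-24,int(v)-24; C=lab[v0:v0+48,u0:u0+48,2]
    C=C-np.median(C); S=8
    best=[]
    for yaw in range(-30,30,3):
      a=np.radians(yaw+30+60*np.arange(6));h=.0104*np.c_[np.cos(a),np.sin(a)]
      for dx in np.arange(-.006,.0061,.001):
        for dy in np.arange(-.006,.0061,.001):
          X=np.vstack([np.c_[h+[ctr[0]+dx,ctr[1]+dy],np.full(6,z)] for z in(0,.01)])
          p=((proj(c,X)-[u0,v0])*S).astype(np.int32)
          m=np.zeros((48*S,48*S),np.uint8);cv2.fillConvexPoly(m,cv2.convexHull(p),255)
          m=cv2.resize(m,(48,48),interpolation=cv2.INTER_AREA).astype(float)
          s=np.corrcoef(m.ravel(),np.clip(C,0,25).ravel())[0,1]
          best.append((round(s,4),yaw,round(ctr[0]+dx,4),round(ctr[1]+dy,4)))
    best.sort(reverse=True); print(f,best[:6])
    by={}; [by.setdefault(b[1],b[0]) for b in best]; print(sorted(by.items()))
for f in('w0','w3','s0'): hexfit(f,(.401,.284))
E
python3 nut.py
```

```text
w0 [(np.float64(0.8702), 15, np.float64(0.4), np.float64(0.283)), (np.float64(0.8688), 18, np.float64(0.4), np.float64(0.283)), (np.float64(0.8674), 12, np.float64(0.4), np.float64(0.283)), (np.float64(0.8672), 21, np.float64(0.4), np.float64(0.283)), (np.float64(0.8658), 21, np.float64(0.4), np.float64(0.284)), (np.float64(0.8656), 18, np.float64(0.401), np.float64(0.283))]
[(-30, np.float64(0.8626)), (-27, np.float64(0.86)), (-24, np.float64(0.8568)), (-21, np.float64(0.8573)), (-18, np.float64(0.8573)), (-15, np.float64(0.8548)), (-12, np.float64(0.8556)), (-9, np.float64(0.8568)), (-6, np.float64(0.8578)), (-3, np.float64(0.8587)), (0, np.float64(0.8615)), (3, np.float64(0.863)), (6, np.float64(0.8646)), (9, np.float64(0.8654)), (12, np.float64(0.8674)), (15, np.float64(0.8702)), (18, np.float64(0.8688)), (21, np.float64(0.8672)), (24, np.float64(0.8653)), (27, np.float64(0.8642))]
w3 [(np.float64(0.8228), 18, np.float64(0.402), np.float64(0.284)), (np.float64(0.8226), 15, np.float64(0.402), np.float64(0.284)), (np.float64(0.8204), 21, np.float64(0.402), np.float64(0.284)), (np.f
[... 920 characters left out ...]
453), 15, np.float64(0.398), np.float64(0.283)), (np.float64(0.9451), 21, np.float64(0.398), np.float64(0.283)), (np.float64(0.9446), -30, np.float64(0.398), np.float64(0.283))]
[(-30, np.float64(0.9446)), (-27, np.float64(0.9438)), (-24, np.float64(0.9425)), (-21, np.float64(0.942)), (-18, np.float64(0.9395)), (-15, np.float64(0.9396)), (-12, np.float64(0.9393)), (-9, np.float64(0.9402)), (-6, np.float64(0.9391)), (-3, np.float64(0.9413)), (0, np.float64(0.9427)), (3, np.float64(0.9422)), (6, np.float64(0.9435)), (9, np.float64(0.9436)), (12, np.float64(0.9438)), (15, np.float64(0.9453)), (18, np.float64(0.9457)), (21, np.float64(0.9451)), (24, np.float64(0.9455)), (27, np.float64(0.9456))]
```

All three views agree: the nut is at (0.400, 0.2835), with a flat normal at about 77°.

```bash
python3 -m creep '[[[0.5,0.3,0.2,-0.4,-0.8],[0.5,0.3,0.2,-0.8,-0.8],[0.5,0.3,0.23,-0.8,0],[0.5,0,0,-1,0],[0.5,0,0,-1,0],[0.5,0,0,-0.7,0],[0.5,0,0,0,0],[0.5,0,0,0,0]]]' 20; python3 - <<'E'
from m import *
o=manip.get_obs();p=np.array(o['tcp_pos']);print(p,'to go',(np.array([.4005,.2835,.004])-p)/.05,np.degrees(np.arctan2(o['tcp_rot'][1][1],o['tcp_rot'][0][1])))
E
```

```text
clock: 11.9
tcp_pos: [0.4011, 0.2827, 0.0461]
tcp_rot: [[-0.975, 0.224, -0.0], [0.224, 0.975, -0.0], [0.0, -0.0, -1.0]]
wrist_force: [0.7, 0.2, 0.4]
grip_width: 0.502
grip_force: 0.0
[0.40107317 0.28269061 0.04605707] to go [-0.01146348  0.01618781 -0.84114142] 77.05015895758332
```

```bash
python3 -m creep '[[[0.5,0,0,-0.4,0],[0.5,0,0,-0.3,0],[0.5,0,0,-0.14,0],[0.5,0,0,0,0],[0,0,0,0,0],[0,0,0,0,0],[0,0,0,0,0],[0,0,0,0,0]]]' 20; python3 -m creep '[[[0,0,0,0.3,0],[0,0,0,1,0],[0,0,0,1,0],[0,0,0,1,0],[0,0,0,0.6,0],[0,0,0,0,0]]]'
```

```text
clock: 12.7
tcp_pos: [0.4006, 0.2835, 0.0042]
tcp_rot: [[-0.975, 0.222, 0.001], [0.222, 0.975, 0.0], [-0.001, 0.001, -1.0]]
wrist_force: [-0.6, 0.1, 2.3]
grip_width: 0.188
grip_force: 20.0
clock: 13.3
tcp_pos: [0.4032, 0.2846, 0.2044]
tcp_rot: [[-0.975, 0.222, 0.01], [0.222, 0.975, 0.004], [-0.009, 0.006, -1.0]]
wrist_force: [0.2, 1.7, -0.0]
grip_width: 0.192
grip_force: 20.0
```

```bash
python3 -m creep '[[[0,0.1,-0.6,0,0.8],[0,0.1,-0.7,0,0.8],[0,0.1,-0.7,0,0],[0,0.1,-0.7,0,0],[0,0.15,-0.5,0,0],[0,0,0,-0.6,0],[0,0,0,-0.4,0],[0,0,0,0,0]]]'; python3 -m creep '[[[0,0,0,-0.5,0],[0,0,0,0,0],[0,0,0,0,0]]]'
```

```text
clock: 14.1
tcp_pos: [0.4244, 0.123, 0.1446]
tcp_rot: [[-0.998, 0.057, -0.008], [0.057, 0.998, -0.0], [0.008, -0.001, -1.0]]
wrist_force: [-0.1, 0.5, 0.6]
grip_width: 0.189
grip_force: 20.0
clock: 14.4
tcp_pos: [0.4274, 0.1235, 0.124]
tcp_rot: [[-0.998, 0.056, -0.001], [0.056, 0.998, -0.0], [0.001, -0.0, -1.0]]
wrist_force: [0.0, 1.0, -0.2]
grip_width: 0.193
grip_force: 20.0
```

```bash
python3 -m creep '[[[0.45,0,0,0,0],[0.45,0,0,0,0],[0.45,0,0,0.3,0],[0.6,0,0,1,0],[1,0,0,1,0],[1,0.3,-0.5,1,0],[1,0.5,-0.5,0,0],[1,0,0,0,0]]]'; python3 - <<'E'
from m import *
o=manip.get_obs();print(o['tcp_pos'])
shot('wrist','w4');im=shot('top','t4')[0]
i=load('w4')[0]
cv2.imwrite('pics/c4.png',np.hstack([i[:,:,::-1],cv2.resize(im[170:275,210:270,::-1],(240,420),interpolation=cv2.INTER_CUBIC)]))
E
```

```text
clock: 15.2
tcp_pos: [0.4682, 0.0745, 0.2843]
tcp_rot: [[-0.998, 0.06, 0.005], [0.06, 0.998, -0.001], [-0.005, -0.001, -1.0]]
wrist_force: [-0.9, 0.3, -0.5]
grip_width: 0.861
grip_force: 0.0
[0.46823103 0.07445916 0.28427395]
```

View pics/c4.png

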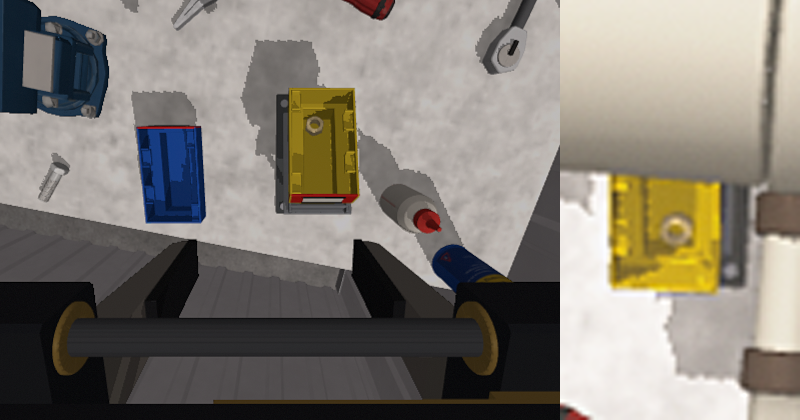

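The nut lies inside the yellow bin at (315,124) in the left view. Blue stands flat at (172,172), red end toward the robot at (168,128). Next I fit both bins.

```bash
cat > fit2.py <<'E'
from fit import *
def fit(f,roi,k,tilt,zt,span):
    Q=rimfit(f,roi,k=k); Q=Q[Q[:,2]<.2]
    best=None
    for yaw in np.radians(np.arange(-12,12.1,.25)):
        Rb=(Rn.from_euler('z',yaw)*Rn.from_euler('y',-tilt)).as_matrix()
        q=Q@Rb;z0=np.percentile(q[:,2],98);t=q[q[:,2]>z0-.006]
        h=np.histogram(t[:,1],np.arange(-.3,.3,.001))[0];s=(h.astype(float)**2).sum()/len(t)**2
        if best is None or s>best[0]: best=(s,yaw,Rb,z0,t)
    s,yaw,Rb,z0,t=best;lo,hi=np.percentile(t,.7,0),np.percentile(t,99.3,0);m=(lo+hi)/2
    print(f,k,'yaw',np.degrees(yaw),'size',(hi-lo).round(4),'top',(Rb@[m[0],m[1],z0]).round(4),'origin',(Rb@[m[0],m[1],z0-zt]).round(4))
if __name__=='__main__':
    fit('w4',(130,115,215,230),('blue','red'),0,.058,0)
    fit('w4',(285,82,362,208),('yel','red'),.45,.058,0)
E
python3 fit2.py
```

```text
w4 ('blue', 'red') yaw -3.25 size [0.109  0.0641 0.007 ] top [ 0.4547 -0.0443  0.0598] origin [ 0.4547 -0.0443  0.0018]
w4 ('yel', 'red') yaw -4.0 size [0.1096 0.0643 0.0067] top [0.4219 0.1222 0.1114] origin [0.4471 0.1205 0.0591]
```

```bash
python3 -m creep '[[[1,0,-0.8,0,0],[1,0,-0.8,-0.2,0],[1,0,-0.8,-0.6,0],[1,0,0,-0.8,0],[1,0,0,-0.8,0],[1,0,0,-0.8,0],[1,0,0,-0.5,0],[1,0,0,0,0]]]'; python3 - <<'E'
from m import *
o=manip.get_obs();p=np.array(o['tcp_pos']);print(p,'to go',(np.array([.4667,-.045,.029])-p)/.05,np.degrees(np.arctan2(o['tcp_rot'][1][1],o['tcp_rot'][0][1])))
E
```

```text
clock: 16.1
tcp_pos: [0.4614, -0.041, 0.0926]
tcp_rot: [[-0.998, 0.056, -0.009], [0.056, 0.998, 0.004], [0.009, 0.003, -1.0]]
wrist_force: [0.2, 0.7, -0.2]
grip_width: 1.0
grip_force: 0.0
[ 0.46137345 -0.04096811  0.09262071] to go [ 0.10653107 -0.08063787 -1.2724141 ] 86.79076911681052
```

```bash
python3 -m creep '[[[1,0.05,-0.07,-0.5,0],[1,0,0,-0.4,0],[1,0,0,-0.2,0],[1,0,0,0,0],[1,0,0,0,0]]]'
```

```text
clock: 16.6
tcp_pos: [0.4689, -0.0468, 0.0431]
tcp_rot: [[-0.998, 0.056, 0.002], [0.056, 0.998, -0.001], [-0.002, -0.0, -1.0]]
wrist_force: [-0.7, -0.4, 0.3]
grip_width: 0.998
grip_force: 0.0
```

```bash
python3 -m creep '[[[1,-0.04,0.03,-0.28,0],[1,0,0,0,0],[0,0,0,0,0],[0,0,0,0,0],[0,0,0,0,0],[0,0,0,0,0],[0,0,0,0.1,0],[0,0,0,0.3,0]]]' 10;  python3 -m creep '[[[0,0,0,0.6,0],[0,0,0,1,0],[0,0,0,1,0],[0,0,0,1,0],[0,0,0,0.8,0],[0,0,0,0,0],[0,0,0,0,0],[0,0,0,0,0]]]'; cat > tilt.py <<'E'
import sys
from m import *
from scipy.spatial.transform import Rotation as Rn
def tilt(f,yaw=-3.25):
    o=manip.get_obs();tp=np.array(o['tcp_pos'])
    im,d,c=load(f);P=cloud(d,c);M=masks(im)
    g=tp-[0,0,-.019]
    # plane-free: points near gripped bin, in frame (yaw only) about grasp point
    m=(M['blue']|M['red'])&(d>0)&(np.linalg.norm(P-g,axis=-1)<.11)
    q=(P[m]-g)@Rn.from_euler('z',yaw,degrees=True).as_matrix()
    red=M['red'][m]
    # top rim side strips: outer |y|>28 mm and highest at each x -> line fit
    s=(np.abs(q[:,1])>.0295)&(np.abs(q[:,1])<.034)
    xs,zs=q[s,0],q[s,2];bx=np.arange(-.1,.06,.004);X=[];Z=[]
    for a in bx:
        k=(xs>a)&(xs<a+.004)
        if k.sum()>4: X.append(xs[k].mean());Z.append(np.percentile(zs[k],90))
    A=np.polyfit(X,Z,1);print(f,'n',m.sum(),'tilt deg',np.degrees(np.arctan(A[0])).round(2),'rms',np.std(np.polyval(A,X)-Z).round(4),'x range',q[:,0].min().round(3),q[:,0].max().round(3))
    ct=np.arctan(A[0]);R2=np.array([[np.cos(ct),np.sin(ct)],[-np.sin(ct),np.cos(ct)]]) # to bin (x up-slope, z normal)
    b=q[:,[0,2]]@R2.T; top=np.polyval(A,0)*np.cos(ct)
    k=b[:,1]>top-.006
    print('grasp below rim',top.round(4),'low end rim x from grasp',np.percentile(b[k,0],.5).round(4),'high',np.percentile(b[k,0],99.5).round(4),'y mid',((np.percentile(q[k,1],1)+np.percentile(q[k,1],99))/2).round(4))
if __name__=='__main__':
    shot('wrist',sys.argv[1]);tilt(sys.argv[1])
E
python3 tilt.py w5
```

```text
clock: 17.4
tcp_pos: [0.4645, -0.0447, 0.0468]
tcp_rot: [[-0.998, 0.057, -0.004], [0.057, 0.998, 0.001], [0.004, 0.001, -1.0]]
wrist_force: [0.4, 0.0, -1.1]
grip_width: 0.71
grip_force: 10.0
clock: 18.2
tcp_pos: [0.4649, -0.0449, 0.2657]
tcp_rot: [[-0.998, 0.057, -0.004], [0.057, 0.998, 0.001], [0.004, 0.001, -1.0]]
wrist_force: [-1.0, 0.1, -1.5]
grip_width: 0.708
grip_force: 10.0
w5 n 31494 tilt deg -0.29 rms 0.0002 x range -0.066 0.044
grasp below rim 0.0123 low end rim x from grasp -0.0662 high 0.043 y mid -0.0005
```

```bash
python3 -m creep '[[[0,0,0,-1,0],[0,0,0,-1,0],[0,0,0,-0.6,0],[0,0,0,0,0],[0,0,0,0,0]]]' 6; python3 tilt.py w6;  python3 -m creep '[[[0,0,0,0,0],[0,0,0,0,0],[0,0,0,0,0]]]' 4; python3 tilt.py w7
```

```text
clock: 18.75
tcp_pos: [0.4655, -0.0451, 0.1374]
tcp_rot: [[-0.998, 0.057, -0.002], [0.057, 0.998, 0.001], [0.002, 0.001, -1.0]]
wrist_force: [-0.1, 0.2, -1.0]
grip_width: 0.708
grip_force: 6.0
w6 n 31456 tilt deg -5.05 rms 0.0058 x range -0.068 0.043
grasp below rim 0.007 low end rim x from grasp -0.0681 high 0.0407 y mid -0.0
clock: 19.1
tcp_pos: [0.4669, -0.0456, 0.1391]
tcp_rot: [[-0.998, 0.057, 0.002], [0.057, 0.998, -0.001], [-0.002, -0.001, -1.0]]
wrist_force: [-0.3, 0.3, -1.7]
grip_width: 0.709
grip_force: 4.0
w7 n 31447 tilt deg -0.05 rms 0.0003 x range -0.066 0.044
grasp below rim 0.0124 low end rim x from grasp -0.0662 high 0.0432 y mid -0.0005
```

Pad friction holds the bin level, so it will not swing by itself. I'll pre-tilt it by pressing its uphill end lightly on the yellow bin's high rim, then check.

```bash
python3 -m creep '[[[0,0,0,0.6,0],[0,0,0,0.9,0],[0,-0.1,0.3,0,0],[0,-0.1,0.6,0,0],[0,-0.1,0.7,0,0],[0,-0.1,0.7,0,0],[0,-0.1,0.6,0,0],[0,-0.1,0.43,0,0]]]' 15; python3 -m creep '[[[0,0,0,0,0],[0,0,0,0,0],[0,0,0,0,0]]]'; python3 tilt.py w8
```

```text
clock: 19.95
tcp_pos: [0.4352, 0.1233, 0.2124]
tcp_rot: [[-0.998, 0.055, -0.0], [0.055, 0.998, 0.0], [0.0, 0.0, -1.0]]
wrist_force: [-0.1, -0.1, -1.7]
grip_width: 0.707
grip_force: 15.0
clock: 20.25
tcp_pos: [0.4362, 0.1205, 0.2127]
tcp_rot: [[-0.998, 0.058, -0.0], [0.058, 0.998, -0.0], [0.0, -0.0, -1.0]]
wrist_force: [0.9, -0.1, -1.4]
grip_width: 0.704
grip_force: 15.0
w8 n 31261 tilt deg -2.97 rms 0.0037 x range -0.067 0.044
grasp below rim 0.0099 low end rim x from grasp -0.0667 high 0.0422 y mid -0.0003
```

```bash
python3 -m creep '[[[0,0,0.01,-0.5,0],[0,0,0,-0.38,0],[0,0,0,0,0],[0,0,0,0,0]]]' 6; python3 -m creep '[[[0,-0.03,0,-0.06,0],[0,-0.03,0,-0.06,0],[0,-0.03,0,-0.06,0],[0,0,0,0,0],[0,0,0,0,0]]]'; sed -i 's/<.11)/<.085)/; s/A=np.polyfit(X,Z,1)/from scipy.stats import theilslopes;A=theilslopes(Z,X)[:2]/' tilt.py; python3 tilt.py w9
```

```text
clock: 20.7
tcp_pos: [0.4363, 0.1211, 0.1691]
tcp_rot: [[-0.998, 0.058, -0.0], [0.058, 0.998, -0.0], [0.0, -0.0, -1.0]]
wrist_force: [1.0, 1.0, -1.1]
grip_width: 0.713
grip_force: 6.0
clock: 21.2
tcp_pos: [0.4316, 0.1218, 0.1599]
tcp_rot: [[-0.998, 0.057, 0.0], [0.057, 0.998, -0.0], [-0.0, 0.0, -1.0]]
wrist_force: [-0.6, 0.8, -0.2]
grip_width: 0.705
grip_force: 6.0
w9 n 31589 tilt deg 2.5 rms 0.0038 x range -0.067 0.043
grasp below rim 0.0119 low end rim x from grasp -0.0664 high 0.0429 y mid -0.0004
```

```bash
python3 -m creep '[[[0,-0.01,0,-0.06,0],[0,-0.02,0,-0.06,0],[0,-0.02,0,-0.06,0],[0,0,0,-0.06,0],[0,0,0,0,0],[0,0,0,0,0]]]'; python3 tilt.py w10
```

```text
clock: 21.85
tcp_pos: [0.4294, 0.1216, 0.1474]
tcp_rot: [[-0.998, 0.057, 0.001], [0.057, 0.998, -0.0], [-0.001, -0.0, -1.0]]
wrist_force: [-0.8, -0.9, -1.1]
grip_width: 0.708
grip_force: 6.0
w10 n 30777 tilt deg 18.93 rms 0.0056 x range -0.071 0.042
grasp below rim 0.0134 low end rim x from grasp -0.0699 high 0.0391 y mid -0.0004
```

```bash
python3 -m creep '[[[0,0,0,-0.05,0],[0,-0.01,0,-0.04,0],[0,0,0,0,0],[0,0,0,0,0]]]'; python3 tilt.py w11
```

```text
clock: 22.3
tcp_pos: [0.4282, 0.1217, 0.143]
tcp_rot: [[-0.998, 0.057, -0.001], [0.057, 0.998, -0.0], [0.001, -0.0, -1.0]]
wrist_force: [-3.2, -0.3, 1.3]
grip_width: 0.704
grip_force: 6.0
w11 n 29944 tilt deg 24.02 rms 0.0047 x range -0.071 0.039
grasp below rim 0.0145 low end rim x from grasp -0.0707 high 0.0384 y mid -0.0004
```

```bash
python3 -m creep '[[[0,0,0,0,0],[0,0,0,0,0],[0,-0.09,0,0.18,0],[0,-0.09,0.01,0.18,0],[0,0,0,0,0],[0,0,0,0,0]]]' 20; python3 tilt.py w12; python3 - <<'E'
from m import *
from scipy.spatial.transform import Rotation as Rn
o=manip.get_obs();g=np.array(o['tcp_pos'])+[0,0,.019];print(g-[0,0,.019],o['wrist_force'])
im,d,c=load('w12');P=cloud(d,c);M=masks(im);q=(P-g)@Rn.from_euler('z',-3.25,degrees=True).as_matrix()
m=(M['blue']|M['red'])&(d>0)&(np.abs(q).max(-1)<.1)
# search tilt: sharpest density of rim plane
best=[]
Q=q[m]
for t in np.radians(np.arange(15,35,.25)):
    z=-np.sin(t)*Q[:,0]+np.cos(t)*Q[:,2];x=np.cos(t)*Q[:,0]+np.sin(t)*Q[:,2]
    h,e=np.histogram(z,np.arange(0.004,.02,.0005));i=h.argmax();best.append((h[i],np.degrees(t),e[i]))
best.sort(reverse=True);print(best[:4])
t=np.radians(best[0][1]);z=-np.sin(t)*Q[:,0]+np.cos(t)*Q[:,2];x=np.cos(t)*Q[:,0]+np.sin(t)*Q[:,2]
k=np.abs(z-best[0][2])<.003;print('rim x',np.percentile(x[k],[.5,99.5]),'y',np.percentile(Q[k,1],[.5,99.5]))
E
```

```text
clock: 22.95
tcp_pos: [0.42, 0.1223, 0.162]
tcp_rot: [[-0.998, 0.057, 0.002], [0.057, 0.998, 0.0], [-0.002, 0.0, -1.0]]
wrist_force: [-1.4, 0.0, -1.4]
grip_width: 0.704
grip_force: 20.0
w12 n 29867 tilt deg 24.22 rms 0.0041 x range -0.07 0.04
grasp below rim 0.0161 low end rim x from grasp -0.0702 high 0.0389 y mid -0.0004
[0.41977801 0.12222095 0.16158973] [ 0.11725496  1.13003608 -2.45800329]
[(np.int64(1283), np.float64(24.5), np.float64(0.01500000000000001)), (np.int64(1270), np.float64(24.25), np.float64(0.01500000000000001)), (np.int64(1238), np.float64(24.75), np.float64(0.01550000000000001)), (np.int64(1160), np.float64(24.000000000000004), np.float64(0.01500000000000001))]
rim x [-0.0701689   0.03901148] y [-0.03270225  0.03180728]
```

View pics/w12.png

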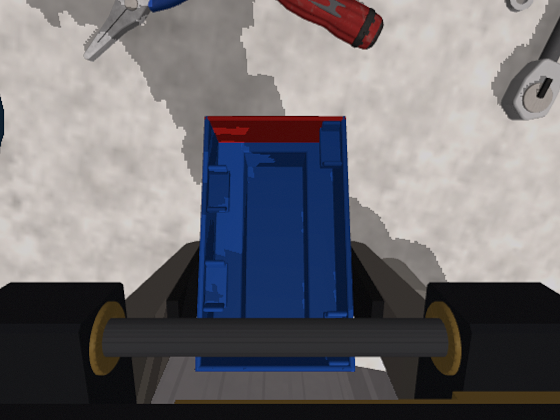

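The red end at (275,130) is now low and faces the robot. The bin is held at about 24.5°, close to the seat's slope, so I move over the saddles.

```bash
python3 -m creep '[[[0,-0.11,0,-0.05,0],[0,-0.11,0,-0.05,0],[0,0,0,0,0],[0,0,0,0,0]]]' 20; python3 - <<'E'
from m import *
p=np.mean([manip.get_obs()['tcp_pos'] for _ in range(1)],0);e=p-np.array([.4195,.1221,.1332])
c,s=np.cos(.45),np.sin(.45);print('x_b',c*e[0]+s*e[2],'y',e[1],'n',-s*e[0]+c*e[2])
E
```

```text
clock: 23.4
tcp_pos: [0.4083, 0.1222, 0.156]
tcp_rot: [[-0.998, 0.057, -0.0], [0.057, 0.998, 0.0], [0.0, -0.0, -1.0]]
wrist_force: [0.3, -0.4, -0.6]
grip_width: 0.708
grip_force: 20.0
x_b -0.0001970461719433634 y 0.00014403696566259172 n 0.025455610286903848
```

```bash
python3 -m creep '[[[0,0.04,0,-0.085,0],[0,0.04,0,-0.085,0],[0,0.04,0,-0.085,0],[0,0.04,0,-0.085,0],[0,0,0,0,0],[0,0,0,0,0]]]' 20; python3 -m creep '[[[0,0.01,0,-0.02,0],[0,0.01,0,-0.03,0],[0,0.01,0,-0.03,0],[0,0.01,0,-0.02,0],[0,0,0,0,0],[0,0,0,0,0]]]' 8
```

```text
clock: 24.0
tcp_pos: [0.4165, 0.1222, 0.1391]
tcp_rot: [[-0.998, 0.057, -0.001], [0.057, 0.998, -0.0], [0.001, -0.0, -1.0]]
wrist_force: [0.4, -0.2, -0.1]
grip_width: 0.705
grip_force: 20.0
clock: 24.6
tcp_pos: [0.4186, 0.1222, 0.1343]
tcp_rot: [[-0.998, 0.057, -0.0], [0.057, 0.998, -0.0], [0.0, -0.0, -1.0]]
wrist_force: [-0.0, -0.2, -2.7]
grip_width: 0.707
grip_force: 8.0
```

```bash
python3 -m creep '[[[0,0.01,0,-0.02,0],[0,0,0,-0.02,0],[0,0,0,0,0]]]' 6; python3 -m creep '[[[0,0.01,0,-0.02,0],[0,0,0,0,0],[0,0,0,0,0]]]'; python3 tilt.py w13
```

```text
clock: 24.9
tcp_pos: [0.419, 0.1223, 0.1324]
tcp_rot: [[-0.998, 0.057, -0.0], [0.057, 0.998, 0.0], [0.0, -0.0, -1.0]]
wrist_force: [-2.7, 0.6, 0.0]
grip_width: 0.709
grip_force: 6.0
clock: 25.2
tcp_pos: [0.4193, 0.1223, 0.1318]
tcp_rot: [[-0.998, 0.057, -0.001], [0.057, 0.998, 0.0], [0.001, -0.0, -1.0]]
wrist_force: [-4.0, 0.6, 4.6]
grip_width: 0.704
grip_force: 6.0
w13 n 29819 tilt deg 25.72 rms 0.0039 x range -0.07 0.039
grasp below rim 0.016 low end rim x from grasp -0.0708 high 0.0385 y mid -0.0004
```

Contact force is along the seat normal, the tilt is 25.7° and the depth is as expected for home. Releasing and checking.

```bash
python3 -m creep '[[[0,0,0,0.02,0],[0.8,0,0,0,0],[0.9,0,0,0,0],[1,0,0,0,0],[1,0,0,0,0],[1,0,0,0.3,0],[1,0,0,0.8,0],[1,0,0,1,0]]]' 4; python3 -m creep '[[[1,0.3,0,1,0],[1,0.6,0,0.6,0],[1,0.4,0,0,0],[1,0,0,0,0],[1,0,0,0,0]]]'; python3 - <<'E'
from m import *
shot('wrist','w14');shot('scene','s14');o=manip.get_obs();print(o['tcp_pos'])
a=load('w14')[0];b=load('s14')[0][180:280,200:300]
cv2.imwrite('pics/c14.png',np.hstack([a[:300,:400],cv2.resize(b,(300,300),interpolation=cv2.INTER_CUBIC)])[:,:,::-1])
E
```

```text
clock: 26.05
tcp_pos: [0.4179, 0.1222, 0.2366]
tcp_rot: [[-0.998, 0.057, -0.005], [0.057, 0.998, 0.0], [0.005, -0.0, -1.0]]
wrist_force: [1.4, 0.4, 0.1]
grip_width: 0.998
grip_force: 0.0
clock: 26.55
tcp_pos: [0.4832, 0.1222, 0.3142]
tcp_rot: [[-0.998, 0.057, -0.002], [0.057, 0.998, 0.0], [0.002, -0.0, -1.0]]
wrist_force: [-0.7, -1.1, -0.6]
grip_width: 1.002
grip_force: 0.0
[0.48274355 0.1223217  0.31420752]
```

View pics/c14.png

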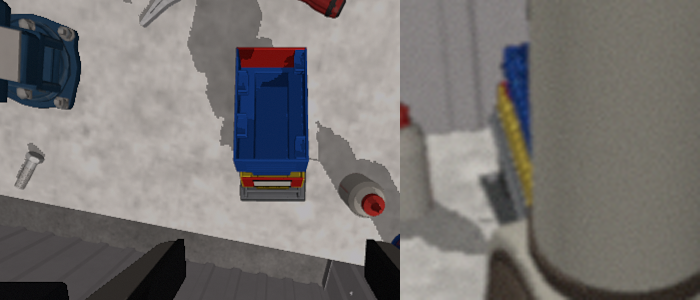

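The blue bin sits on the yellow one: blue's red end is toward the robot at (271,57), yellow's red end is opposite at (271,183). A numerical check of the seating follows.

```bash
python3 - <<'E'
from m import *
from scipy.spatial.transform import Rotation as Rn
im,d,c=load('w14');P=cloud(d,c);M=masks(im);roi=np.zeros(d.shape,bool);roi[40:205,225:315]=1
for tl in np.arange(23.8,27.9,.5):
  Rb=(Rn.from_euler('z',-3.25,degrees=True)*Rn.from_euler('y',-np.radians(tl))).as_matrix()
  q=(P-[.4471,.1205,.0592])@Rb
  m=roi&(M['blue']|M['red'])&(d>0)&(q[...,2]>.09);Q=q[m];h,e=np.histogram(Q[:,2],np.arange(.1,.122,.0005));i=h.argmax()
  k=np.abs(Q[:,2]-e[i])<.003;print(tl.round(1),h[i],'rim z',e[i].round(4),'x',np.percentile(Q[k,0],[.5,99.5]).round(4),'y',np.percentile(Q[k,1],[.5,99.5]).round(4))
E
sed -i '/__main__/,$d' fit2.py; python3 - <<'E'
from m import *
im,d,c=load('w14');P=cloud(d,c);g=(P[...,2]>.004)&(P[...,2]<.012);v=np.indices(d.shape)
print('bolt',np.median(P[150:185,15:45][(P[150:185,15:45,2]>.006)],0).round(3))
E
```

```text
23.8 134 rim z 0.1065 x [-0.0584  0.0517] y [-0.0319  0.0317]
24.3 152 rim z 0.106 x [-0.0575  0.0527] y [-0.0313  0.0316]
24.8 183 rim z 0.11 x [-0.0566  0.0528] y [-0.0321  0.0317]
25.3 237 rim z 0.11 x [-0.0556  0.0538] y [-0.0321  0.0317]
25.8 282 rim z 0.11 x [-0.0547  0.0547] y [-0.0321  0.0317]
26.3 257 rim z 0.11 x [-0.0537  0.0557] y [-0.0321  0.0317]
26.8 202 rim z 0.1095 x [-0.0527  0.0567] y [-0.0321  0.0317]
27.3 176 rim z 0.109 x [-0.0518  0.0576] y [-0.0321  0.0317]
27.8 163 rim z 0.108 x [-0.0503  0.0585] y [-0.0321  0.0317]
bolt [ 0.455 -0.203  0.017]
```

Tilt is 25.8°, the rim is at 110–111 mm (home is 111), and the offset is under 1 mm in x and y. Handing in.

```bash
python3 -c "from workcell import sign_off; print(sign_off())"
```

```text
the job is handed in; nothing more can be done
None
```

The job is handed in at about 27 s of the 72 s allowed: the nut is in the yellow bin, and the blue bin sits half-turned in the saddles, measured square with the yellow one and within about 1 mm of fully home; the hand-in returned no verdict.

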